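Uncover the photometer's reference filter and hold it up for inspection

ROBOT

A 6-joint arm with a two-finger parallel gripper is mounted at the origin on the work surface. World frame = base frame: x ahead of the robot, y to its left, z up, the work surface at z = 0. Lengths are in mm, angles in rad, forces in N, time in s.
With the tool pointing down it reaches from about 350 to 925 mm from the base axis. Payload 6.4 kg.
Tool frame: the origin (TCP) lies at the centre of the arm's flange, where the gripper is bolted on; the fingertips stand 173 mm ahead of it and the grasp point (between the pads) lies 155 mm ahead of it; z points along the fingers, y is the direction in which the jaws open and shut (so a half turn about z gives the same grasp; the last joint's range is limited). The gripper opens to 85 mm and grips with 20 to 120 N. Pads are 22 mm wide; open, the fingers measure 114 mm over their backs; the gripper's body (76 mm by 85 mm) begins 54 mm behind the grasp point. The pads swing forward as they close: fully open they stand 13 mm farther back than shut.
Start: joints at [1.171, 0.245, 1.558, -0, 1.339, -0.174], TCP at [145.523, 633.513, 404.69] pointing down, gripper open.
Joint ranges: [-3.13, 3.13], [-1.02, 2.26], [0.13, 2.54], [-0.95, 4.09], [0.21, 2.88], [-2.74, 2.74]. Speed limits (rad/s): [2.57, 2.57, 3.14, 3.14, 3.14, 3.14].

INTERFACE

Orientations are given as a 3x3 rotation matrix whose columns are the frame's x, y, z axes.
In Python, from cell import read_state, camera, camera_model, job_done gives the robot as it stands.
- The arm moves only by the tool apply_moves, never from a script. Its argument "targets" is a list of rows, each a list of 7 numbers: the closure, from 0 (fully open) to 1 (shut), then the shift along the tool's x, y, z in cm, then the turn, a rotation vector about the tool's x, y, z in degrees. A call has 1 to 12 rows; each row is the pose to reach, as a shift and turn from the pose commanded when the call began, along the tool's axes at that moment; what a row does not reach only later rows make up. A row lasts 1/12 s, in which the tool goes at most 41.7 mm and 7.16 degrees, less where a joint would pass 70% of its speed; a pose out of reach is approached as far as the arm can. A call with a gripper value outside its range is refused whole. The fingers move at their own pace and stop on an object; "force" is the grip in N (left out, the last holds). Time passes only in rows, so rows that repeat a pose let the fingers close. It gives the time, the measured TCP pose, the force and the opening at its end, in the units of the state.
- read_state(): the state, without advancing time (a new reading comes with each control period).
- camera(name): name is "scene" or "top" or "wrist"; returns the picture (400x640x3 uint8, blue, green, red); there is no depth.
- camera_model(name): a dict with "fx", "fy", "cx", "cy" (pixels), "pose" (4x4, takes a point from camera to world coordinates). Camera axes: x right, y down, z forward; pixel columns grow to the right and rows downward; lengths in mm; the calibration is good to about 2 mm. A picture is of the moment at which its call begins: read the wrist's pose just before it. camera_model takes no time and is no camera call; for the wrist camera it gives the pose at the moment of the call.
- job_done(): hands the job in, once; it reports no verdict.
The state is a dict: "time_s": time; "joint_pos": joint angles; "joint_velocities": joint speeds; "effort": joint torques, N m; "position": TCP position; "eef_rot": TCP orientation; "wrist_force": force on the tool from outside, world axes, zero at the start; "moment": the same for the moment, N m; "finger_gap": finger opening in mm.
Only numpy, scipy, OpenCV 4.12 (cv2) and the standard library are available. Lean on these libraries where they do the work, as an engineer would, in place of code of your own. Each camera call takes 0.05 s, during which the arm holds its last target.

TASK

Lift the loose dust cover off the photometer's cell well and stand it, right way up, in the shallow steel tray. Then draw the reference filter out of the well and tip it about 45 degrees or more, so that one of its two glass faces looks up at the ceiling lamps for inspection, and finish holding it there, still, with its middle at least 20 cm above the bench: do not put it down or let go. Do not drop either part, and leave the bottle and the beaker where they are.

Things in the scene. Friction and masses are not known exactly. Their poses are not given: they have to be found in the camera images.
- photometer: Bench photometer, fixed, cream case 300 (x) x 260 (y) mm, flat deck 90 mm high; a display block on the deck from 72 mm to +x of the origin rises to at most 146 mm. Origin: centre of the underside, on the bench; z up; its front, -x, faces the robot. The cell well lies 50 mm to -x and 35 mm to -y of the origin.
- well (a point): Centre of the mouth of the cell well, 96 mm above the bench: a vertical slot 12 (photometer x) x 32 (y) mm and 42 mm deep in all, the top 6 mm being a black collar 30 x 50 mm round the slot that stands on the deck. Same axes as the photometer.
- cover: Loose dust cover, blue-grey hollow box open below, 44 (x) x 64 (y) x 60 mm high, walls 4 mm; solid block handle centred on top, 16 (x) x 40 (y) x 28 mm high (88 mm overall); 60 to 130 g. Origin: centre of its open lower edge; z up. Starts on the deck over the collar, hiding the filter, 3 mm play, axes as the photometer. Clears the filter once 50 mm above the deck.
- filter: Reference filter, a flat plate 10 (x) x 30 (y) x 85 (z) mm, 50 to 100 g: black plastic head (upper 42 mm), aluminium frame with a glass window below. Its two like glass faces look along +x and -x. Origin: centre of its lower end; z towards the head. Starts upright in the slot under the cover, lower end 54, top 139 mm above the bench, axes as the photometer, 1 mm play, no catch.
- filter_middle (a point): Middle of the reference filter, 42.5 mm above its lower end along its z.
- tray: Shallow steel tray fixed on the bench, 150 (x) x 140 (y) mm outside, rim 16 mm high, walls 4 mm, floor 4 mm above the bench, empty. To the left or the right of the photometer. Origin: centre of the underside.
- rack: White rack of capped sample tubes, one piece fixed on the bench, 75 (x) x 125 (y) mm, 96 mm high with the tubes. On the other side of the photometer from the tray. Origin: centre of the underside. Bystander.
- bottle: Closed amber bottle, loose, 64 mm across, 130 mm high, origin under its centre. Bystander, stands beyond the tray or the rack.
- beaker: Empty glass beaker, loose, 68 mm across the rim, 85 mm high, origin under its centre. Bystander, stands beyond the tray or the rack.

How it is judged (in metres and radians):
On the way, in this order (a step that is already met when the one before it is completed fails the run):
1. the cover stands released in the tray, the filter still in the well (horizontal distance between cover and tray below 0.08 m and z of cover in the frame of tray below 0.012 m and angle between cover's own z axis and vertical below 0.12 rad and contact force between the fingers and cover below 0.1 N and linear speed of cover below 0.03 m/s and horizontal distance between filter_middle and well below 0.015 m and z of filter in the frame of well below -0.03 m), for 0.2 s.
2. the filter is drawn clear out of the well by the fingers (z of filter in the frame of well above 0.005 m and contact force between the fingers and filter above 0.5 N and contact force between filter and photometer below 0.1 N and contact force between filter and tray below 0.1 N and contact force between filter and cover below 0.1 N and contact force between filter and rack below 0.1 N and contact force between filter and bottle below 0.1 N and contact force between filter and beaker below 0.1 N), for 0.2 s.
At the end, for the whole second after the job is handed in: Cover upright (7 deg), released, on the tray floor; filter held by the fingers alone, still (30 mm/s), its middle over 190 mm above the bench, one glass face's normal within 55 deg of vertical; bottle and beaker within 30 mm of their starts (horizontal distance between cover and tray below 0.08 m and z of cover in the frame of tray below 0.012 m and angle between cover's own z axis and vertical below 0.12 rad and contact force between each of the fingers, filter and cover below 0.1 N and linear speed of each of cover, filter below 0.03 m/s and contact force between the fingers and filter above 0.5 N and contact force between filter and photometer below 0.1 N and contact force between filter and tray below 0.1 N and contact force between filter and rack below 0.1 N and contact force between filter and bottle below 0.1 N and contact force between filter and beaker below 0.1 N and (angle between filter's own x axis and vertical below 0.96 rad or angle between filter's own x axis and vertical above 2.18 rad) and height (world z) of filter_middle above 0.19 m and angular speed of filter below 0.2 rad/s and distance of each of bottle, beaker from where it was at the start of the episode below 0.03 m); the arm keeps its last pose, push and grip.
It fails at once if the cover is dropped (falls freely faster than 0.7 m/s) (linear speed of cover above 0.7 m/s and contact force between the fingers and cover below 0.05 N).
It fails at once if the filter is dropped (falls freely faster than 0.7 m/s) (linear speed of filter above 0.7 m/s and contact force between the fingers and filter below 0.05 N).
It fails at once if the bottle is pushed away or knocked over (distance of bottle from where it was at the start of the episode above 0.03 m or angle between bottle's own z axis and vertical above 0.5 rad).
It fails at once if the beaker is pushed away or knocked over (distance of beaker from where it was at the start of the episode above 0.03 m or angle between beaker's own z axis and vertical above 0.5 rad).
It also fails if it takes over 56 s, if anything falls off the work surface, if the arm or the gripper's body presses on something with over 40 N, if the wrist force passes 120 N, or if a joint passes its speed limit or range.

## Working session

There is one attempt and no reset: what is moved stays moved. The work goes in short steps, Python scripts to look and compute and a tool call to move; the robot and the scene stay as the last step left them, time stands still between calls to the robot, and variables do not carry over. Pictures are saved under pics/ and viewed, and the job is handed in when it is done.

Besides the shell and the picture viewer there is one more tool, called as name([rows], argument=value, ...), one row to a line, values as JSON. apply_moves: Moves the arm, as the interface text tells. Its arguments: {"type":"object","properties":{"targets":{"type":"array"},"force":{"type":"number"}},"required":["targets"]}

```bash
mkdir -p pics; ls; python3 - <<'E'
from cell import *
import cv2,json
s=read_state();print(s)
for n in ["scene","top","wrist"]:
    m=camera_model(n);print(n,m)
    cv2.imwrite(f"pics/{n}0.png",camera(n))
E
```

```text
pics
{'time_s': 0.0, 'joint_pos': array([ 1.17090133e+00,  2.45837986e-01,  1.55902531e+00,  2.79381803e-05,
        1.33870290e+00, -1.74066027e-01]), 'joint_velocities': array([-0.00026123,  0.00200311,  0.00013136, -0.00148779,  0.00243462,
       -0.00079719]), 'effort': array([-4.10451785e-04, -4.29514325e+01, -3.26121926e+01, -1.73495177e-04,
        5.29733312e-03, -1.22181416e-05]), 'position': array([145.42527646, 633.290512  , 403.55861818]), 'eef_rot': array([[-9.74607232e-01,  2.23919881e-01, -7.93388039e-04],
       [ 2.23920983e-01,  9.74605626e-01, -1.80725162e-03],
       [ 3.68560880e-04, -1.93901673e-03, -9.99998052e-01]]), 'wrist_force': array([ 0.16791633, -1.11421314, -0.16509532]), 'moment': array([ 0.05352777, -0.05636085,  0.01088071]), 'finger_gap': 85.53835340349514}
scene {'fx': 500.3661399387581, 'fy': 500.3661399387581, 'cx': 326.67605556513314, 'cy': 186.92794059910347, 'pose': array([[ 5.90996786e-01,  5.83942691e-01, -5.56537269e-01,
         1.25041024e+03],
       [ 8.06651838e-01, -4.22700868e-01,  4.13082060e-01,
        -4.97483438e+02],
       [ 
[... 376 characters left out ...]
443e-01,  1.16975500e-02, -2.22302134e-02,
         1.90619619e+01],
       [ 2.14563197e-02, -6.25747795e-02, -9.97809613e-01,
         1.45653385e+03],
       [ 0.00000000e+00,  0.00000000e+00,  0.00000000e+00,
         1.00000000e+00]])}
wrist {'fx': 293.82351125233646, 'fy': 293.82351125233646, 'cx': 322.6034338207828, 'cy': 200.55075562027304, 'pose': array([[ 2.23660651e-01,  9.30987523e-01,  2.88510217e-01,
         7.16433685e+01],
       [ 9.74664831e-01, -2.13001275e-01, -6.82563053e-02,
         6.49995938e+02],
       [-2.09272466e-03,  2.96467011e-01, -9.55040801e-01,
         3.72372170e+02],
       [ 0.00000000e+00,  0.00000000e+00,  0.00000000e+00,
         1.00000000e+00]])}
```

View pics/scene0.png

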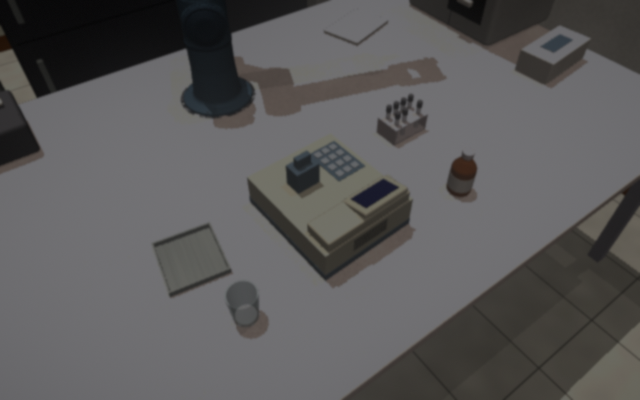

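View pics/top0.png

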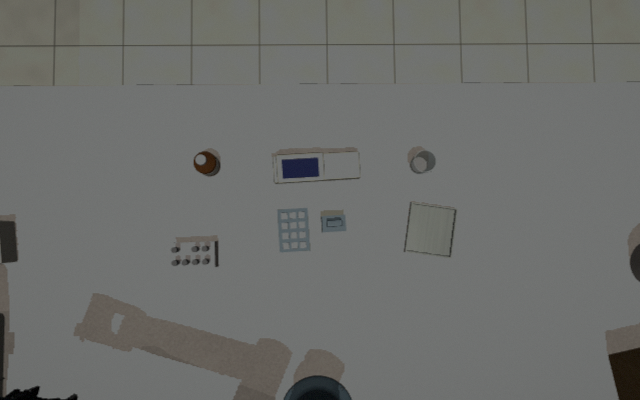

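View pics/wrist0.png

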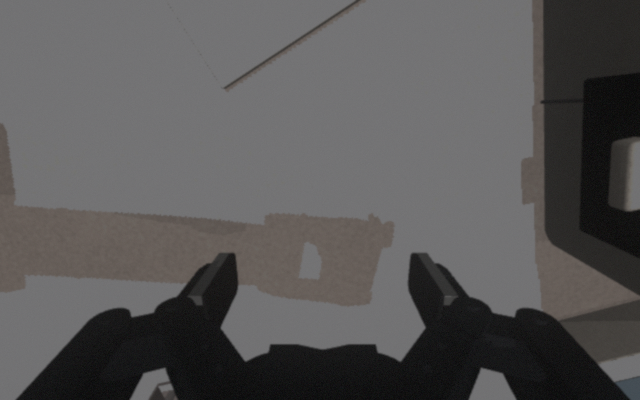

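Scene view: photometer in the centre, with the cover at (303,172), tray at (192,258), beaker at (243,303) and bottle at (461,175). Top view: cover at (334,223), tray at (430,229), beaker at (421,160), bottle at (205,162). Next I zoom in to measure.

```bash
cat > h.py <<'E'
import numpy as np,cv2
from cell import *
def ray(m,u,v):
    P=np.array(m["pose"]);d=P[:3,:3]@np.array([(u-m["cx"])/m["fx"],(v-m["cy"])/m["fy"],1.]);return P[:3,3],d
def onz(m,u,v,z):
    o,d=ray(m,u,v);return o+d*(z-o[2])/d[2]
def proj(m,p):
    P=np.array(m["pose"]);q=P[:3,:3].T@(np.array(p,float)-P[:3,3]);return m["cx"]+m["fx"]*q[0]/q[2],m["cy"]+m["fy"]*q[1]/q[2]
def crop(img,x0,y0,x1,y1,k,name,gain=2.0):
    c=cv2.resize(img[y0:y1,x0:x1],None,fx=k,fy=k,interpolation=cv2.INTER_CUBIC)
    cv2.imwrite(name,np.clip(c*gain,0,255).astype(np.uint8))
E
python3 - <<'E'
from h import *
t=cv2.imread("pics/top0.png");s=cv2.imread("pics/scene0.png")
crop(t,260,140,470,265,3.8,"pics/tc.png",1.6); crop(s,230,130,420,280,4,"pics/sc.png",1.8)
E
```

```text
(no output)
```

View pics/tc.png

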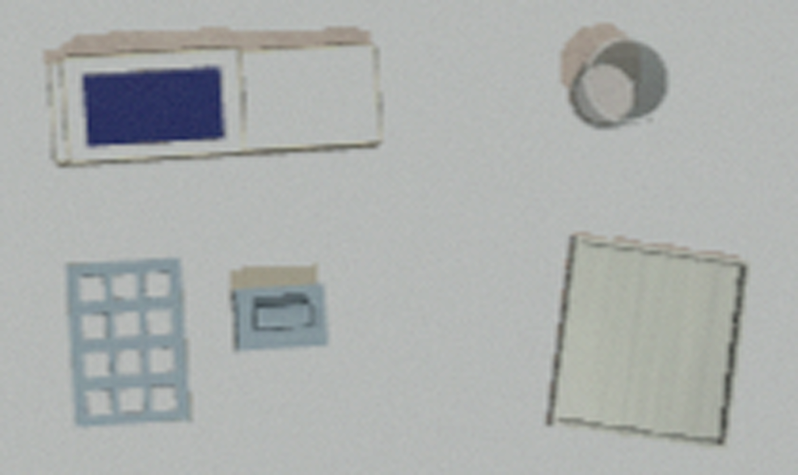

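View pics/sc.png

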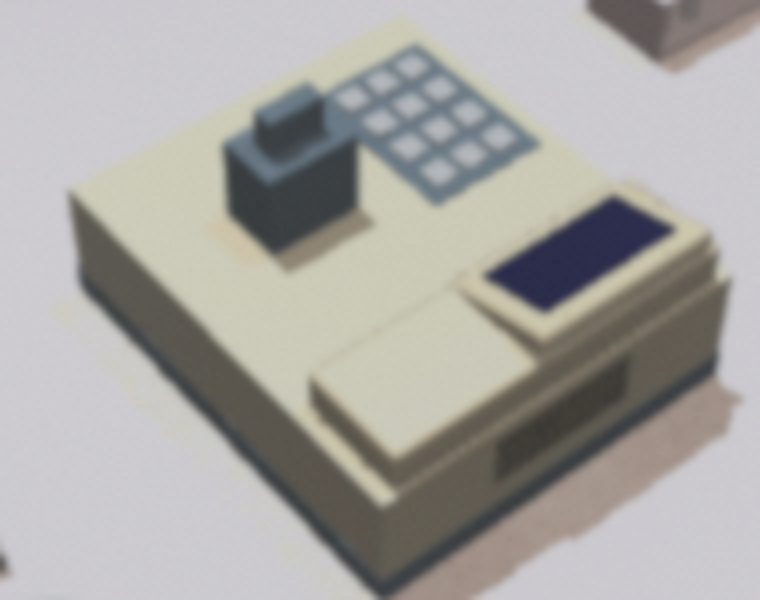

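```bash
python3 - <<'E'
from h import *
T=camera_model("top");S=camera_model("scene")
tc=lambda u,v:((u+.5)/3.8-.5+260,(v+.5)/3.8-.5+140)
sc=lambda u,v:((u+.5)/4-.5+230,(v+.5)/4-.5+130)
np.set_printoptions(precision=1,suppress=True)
print("cover top TL TR BR BL");C=[onz(T,*tc(*p),150) for p in [(238,290),(323,285),(328,344),(240,350)]]
print(np.array(C),np.mean(C,0))
H=[onz(T,*tc(*p),178) for p in [(254,305),(310,303),(314,326),(258,330)]];print("handle",np.array(H),np.mean(H,0))
P=[onz(S,*sc(*p),90) for p in [(72,193),(385,505),(728,280),(405,17)]];print("deck",np.array(P),np.mean(P,0))
for a,b in [(0,1),(3,2)]:
    d=P[b]-P[a];print("x-edge",np.linalg.norm(d),np.degrees(np.arctan2(d[1],d[0])))
for a,b in [(1,2),(0,3)]:
    d=P[b]-P[a];print("y-edge",np.linalg.norm(d),np.degrees(np.arctan2(d[1],d[0])))
B=[onz(S,*sc(*p),150) for p in [(223,147),(268,185),(357,133)]];print("cover scene top",np.array(B)); print((B[0]+B[2])/2)
print("tray");t=[onz(T,*tc(*p),16) for p in [(574,235),(746,264),(722,442),(549,423)]];print(np.array(t),np.mean(t,0))
d=t[0]-t[3];print(np.degrees(np.arctan2(d[1],d[0])),np.linalg.norm(d))
img=cv2.imread("pics/top0.png")
hsv=cv2.cvtColor(img,cv2.COLOR_BGR2HSV);m=((hsv[...,0]>90)&(hsv[...,0]<115)&(hsv[...,1]>45)).astype(np.uint8)
m[:, :316]=0;m[:,355:]=0;m[:200]=0;m[240:]=0
c=max(cv2.findContours(m,0,2)[0],key=cv2.contourArea);r=cv2.minAreaRect(c);print(r,onz(T,*r[0],150))
# beaker, bottle
print("beaker rim",onz(T,*tc(624,83),85),"base",onz(T,*tc(607,93),0))
print("bottle base", onz(T,205,162,65))
E
```

```text
cover top TL TR BR BL
[[569.8 -18.2 150. ]
 [572.6 -78.5 150. ]
 [530.8 -81.4 150. ]
 [527.4 -19.1 150. ]] [550.2 -49.3 150. ]
handle [[558.4 -28.4 178. ]
 [559.3 -67.2 178. ]
 [543.3 -69.8 178. ]
 [541.  -30.9 178. ]] [550.5 -49.1 178. ]
deck [[ 459.6 -146.3   90. ]
 [ 754.2 -129.7   90. ]
 [ 742.1  123.6   90. ]
 [ 445.6  112.1   90. ]] [600.4 -10.1  90. ]
x-edge 295.05501733969544 3.226802122804354
x-edge 296.7658085501581 2.213157712881853
y-edge 253.573452612187 92.72991987308772
y-edge 258.8144079886682 93.10843804454802
cover scene top [[533.6 -83.  150. ]
 [574.1 -79.4 150. ]
 [568.9 -14.5 150. ]]
[551.2 -48.8 150. ]
tray
[[ 614.2 -286.5   16. ]
 [ 589.7 -421.7   16. ]
 [ 450.9 -398.5   16. ]
 [ 467.5 -263.3   16. ]] [ 530.6 -342.5   16. ]
-9.005380496019093 148.4729737880317
((335.0, 220.0), (0.0, 0.0), 0.0) [558.5 -52.4 150. ]
beaker rim [ 724.  -312.5   85. ] base [ 728.3 -319.2    0. ]
bottle base [731.6 313.9  65. ]
```

apply_moves([
  [0, -55, -57, -6, 0, 0, 74],
  [0, -55, -57, -6, 0, 0, 74],
  [0, -55, -57, -6, 0, 0, 74],
  [0, -55, -57, -6, 0, 0, 74],
  [0, -55, -57, -6, 0, 0, 74],
  [0, -55, -57, -6, 0, 0, 74],
  [0, -55, -57, -6, 0, 0, 74],
  [0, -55, -57, -6, 0, 0, 74],
  [0, -55, -57, -6, 0, 0, 74],
  [0, -55, -57, -6, 0, 0, 74],
  [0, -55, -57, -6, 0, 0, 74],
  [0, -55, -57, -6, 0, 0, 74],
])

```text
time_s: 1.15
position: [402.9, 204.4, 442.6]
eef_rot: [[-0.052, 0.999, 0.0], [0.999, 0.052, 0.0], [0.0, 0.0, -1.0]]
wrist_force: [0.3, 0.4, 0.2]
finger_gap: 85.0
```

apply_moves([
  [0, -26, 13.5, 0, 0, 0, 0],
  [0, -26, 13.5, 0, 0, 0, 0],
  [0, -26, 13.5, 0, 0, 0, 0],
  [0, -26, 13.5, 0, 0, 0, 0],
  [0, -26, 13.5, 0, 0, 0, 0],
  [0, -26, 13.5, 0, 0, 0, 0],
  [0, -26, 13.5, 0, 0, 0, 0],
  [0, -26, 13.5, 0, 0, 0, 0],
  [0, -26, 13.5, 0, 0, 0, 0],
  [0, -26, 13.5, 0, 0, 0, 0],
])

```text
time_s: 1.98
position: [551.1, -46.0, 441.9]
eef_rot: [[-0.053, 0.999, -0.001], [0.999, 0.053, 0.001], [0.001, -0.001, -1.0]]
wrist_force: [0.3, 0.8, -0.3]
finger_gap: 85.4
```

```bash
python3 - <<'E'
from h import *
s=read_state();print(s["position"],s["eef_rot"],s["joint_pos"])
m=camera_model("wrist");np.savez("w1.npz",**m);i=camera("wrist");cv2.imwrite("pics/w1.png",i)
E
```

```text
[551.1155494  -45.99612378 441.90648126] [[-5.30701452e-02  9.98590043e-01 -1.21877636e-03]
 [ 9.98590501e-01  5.30710144e-02  6.92230834e-04]
 [ 7.55936516e-04 -1.18032171e-03 -9.99999018e-01]] [-2.88353013e-01 -1.21390866e-02  1.76951465e+00  3.22580358e-04
  1.38558241e+00 -3.41508184e-01]
```

View pics/w1.png

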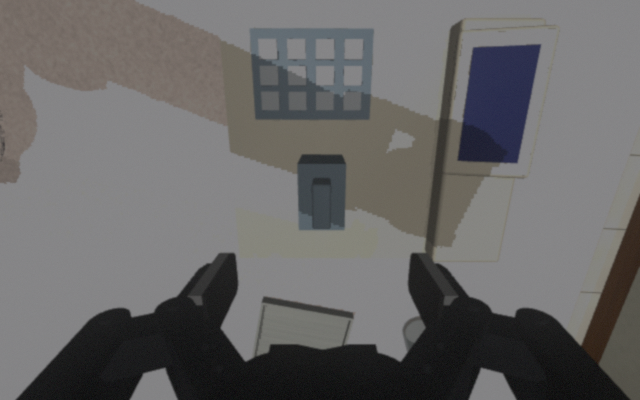

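Wrist view: cover at (322,192) with its handle at about (321,203), square to the jaws. Tray at (305,325).

```bash
python3 - <<'E'
from h import *
i=cv2.imread("pics/w1.png");crop(i,285,145,360,240,6.2,"pics/w1c.png",2.5)
E
```

```text
(no output)
```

View pics/w1c.png

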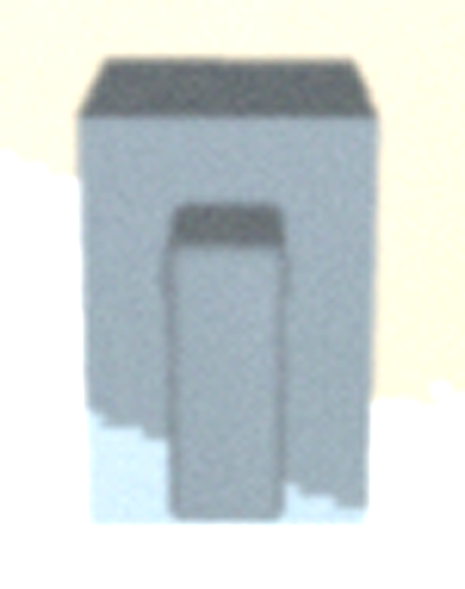

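```bash
python3 - <<'E'
from h import *
m=np.load("w1.npz");np.set_printoptions(precision=1,suppress=True)
k=6.2;f=lambda u,v:((u+.5)/k-.5+285,(v+.5)/k-.5+145)
for z,pts in [(150,[(78,116),(378,116),(368,521),(92,521)]),(178,[(168,246),(284,246),(285,520),(170,520)])]:
    P=np.array([onz(m,*f(*p),z) for p in pts]);print(P,P.mean(0))
    print([np.linalg.norm(P[(j+1)%4]-P[j]) for j in range(4)])
    for a,b in [(3,0),(2,1)]: d=P[b]-P[a];print(np.degrees(np.arctan2(d[1],d[0]))-90)
    for a,b in [(0,1),(3,2)]: d=P[b]-P[a];print(np.degrees(np.arctan2(d[1],d[0])))
E
```

```text
[[526.6 -17.7 150. ]
 [569.8 -15.4 150. ]
 [573.  -78.3 150. ]
 [530.5 -80.6 150. ]] [550. -48. 150.]
[np.float64(43.23981783317214), np.float64(62.97504783304493), np.float64(42.60621815534026), np.float64(62.98635110123705)]
3.5507774172922524
2.9743983340619877
3.0627182515617415
3.0749462149824924
[[541.1 -29.2 178. ]
 [556.3 -28.4 178. ]
 [558.8 -67.2 178. ]
 [543.  -68.  178. ]] [549.8 -48.2 178. ]
[np.float64(15.247955333743297), np.float64(38.85289527263424), np.float64(15.842793056192578), np.float64(38.85314196885373)]
2.8291827500544002
3.706393202785506
3.066462680278715
3.074913883555478
```

apply_moves([
  [0, -0.24, -0.12, 3, 0, 0, 0],
  [0, -0.24, -0.12, 6, 0, 0, 0],
  [0, -0.24, -0.12, 9, 0, 0, 0],
  [0, -0.24, -0.12, 10.5, 0, 0, 0],
  [0, -0.24, -0.12, 11.4, 0, 0, 0],
  [0, -0.24, -0.12, 11.4, 0, 0, 0],
  [1, -0.24, -0.12, 11.4, 0, 0, 0],
  [1, -0.24, -0.12, 11.4, 0, 0, 0],
  [1, -0.24, -0.12, 11.4, 0, 0, 0],
  [1, -0.24, -0.12, 11.4, 0, 0, 0],
  [1, -0.24, -0.12, 11.4, 0, 0, 0],
  [1, -0.24, -0.12, 11.4, 0, 0, 0],
], force=40)

```text
time_s: 3.03
position: [550.4, -48.6, 329.1]
eef_rot: [[-0.053, 0.999, 0.001], [0.999, 0.053, -0.0], [-0.0, 0.001, -1.0]]
wrist_force: [0.2, 0.1, 1.8]
finger_gap: 15.1
```

apply_moves([
  [1, 0, 0, 0, 0, 0, 0],
  [1, 0, 0, 0, 0, 0, 0],
  [1, 0, 0, 0, 0, 0, 0],
])

```text
time_s: 3.28
position: [550.4, -48.6, 329.1]
eef_rot: [[-0.053, 0.999, 0.001], [0.999, 0.053, -0.0], [-0.0, 0.001, -1.0]]
wrist_force: [-1.5, 0.8, 4.6]
finger_gap: 15.2
```

apply_moves([
  [1, 0, 0, -0.5, 0, 0, 0],
  [1, 0, 0, -1.5, 0, 0, 0],
  [1, 0, 0, -3, 0, 0, 0],
  [1, 0, 0, -4.5, 0, 0, 0],
  [1, 0, 0, -6, 0, 0, 0],
  [1, 0, 0, -7.5, 0, 0, 0],
  [1, 0, 0, -9, 0, 0, 0],
  [1, 0, 0, -10, 0, 0, 0],
  [1, 0, 0, -10, 0, 0, 0],
  [1, 0, 0, -10, 0, 0, 0],
])

```text
time_s: 4.12
position: [550.2, -48.5, 428.8]
eef_rot: [[-0.053, 0.999, 0.001], [0.999, 0.053, -0.0], [-0.0, 0.001, -1.0]]
wrist_force: [0.1, 0.3, -1.2]
finger_gap: 14.7
```

```bash
python3 - <<'E'
from h import *
s=read_state();print(s["position"],s["finger_gap"],s["wrist_force"])
i=camera("scene");crop(i,130,100,430,320,2.6,"pics/s2.png",1.6)
E
```

```text
[550.1944871  -48.53986731 428.77298402] 14.74713345742468 [ 0.10676878  0.26924948 -1.20267032]
```

View pics/s2.png

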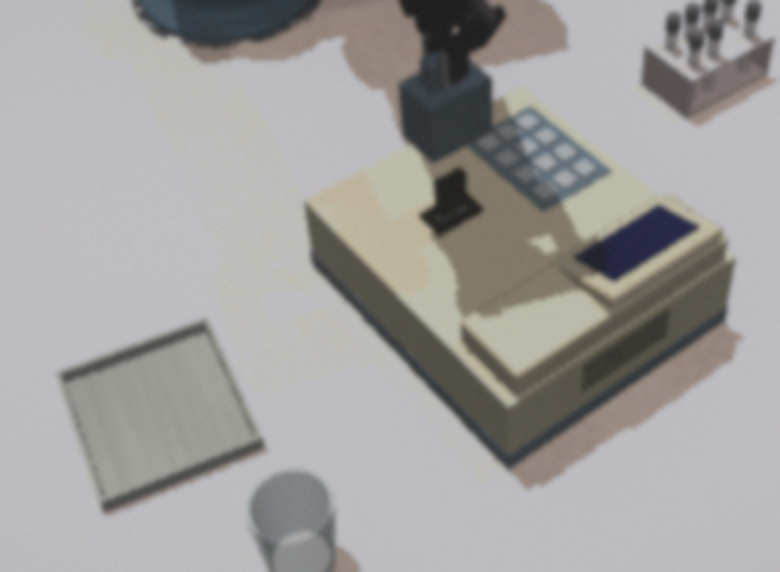

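The cover is in the jaws, and the filter is still upright in the well at (450,195) in this crop. Next: carry the cover to the tray.

apply_moves([
  [1, -1, -0.1, 0, 0, 0, 0],
  [1, -3, -0.4, 0, 0, 0, 0],
  [1, -6, -0.7, 0, 0, 0, 0],
  [1, -9, -1.1, 0, 0, 0, 0],
  [1, -12, -1.4, 0, 0, 0, 0],
  [1, -15, -1.8, 0, 0, 0, 0],
  [1, -18, -2.2, 0, 0, 0, 0],
  [1, -21, -2.5, 0, 0, 0, 0],
  [1, -24, -2.9, 0, 0, 0, 0],
  [1, -27, -3.2, 0, 0, 0, 0],
  [1, -28.7, -3.5, 0, 0, 0, 0],
  [1, -29.3, -3.5, 0, 0, 0, 0],
])

```text
time_s: 5.17
position: [530.0, -345.7, 427.2]
eef_rot: [[-0.05, 0.999, -0.002], [0.999, 0.05, 0.001], [0.001, -0.002, -1.0]]
wrist_force: [0.7, 0.9, -1.2]
finger_gap: 15.1
```

apply_moves([
  [1, 0, 0, 2, 0, 0, 0],
  [1, 0, 0, 4, 0, 0, 0],
  [1, 0, 0, 6, 0, 0, 0],
  [1, 0, 0, 8, 0, 0, 0],
  [1, 0, 0, 10, 0, 0, 0],
  [1, 0, 0, 12, 0, 0, 0],
  [1, 0, 0, 13.5, 0, 0, 0],
  [1, 0, 0, 14.5, 0, 0, 0],
  [1, 0, 0, 15.3, 0, 0, 0],
  [1, 0, 0, 15.3, 0, 0, 0],
  [1, 0, 0, 15.3, 0, 0, 0],
])

```text
time_s: 6.08
position: [531.1, -342.8, 275.7]
eef_rot: [[-0.054, 0.999, 0.0], [0.999, 0.054, 0.0], [0.0, 0.0, -1.0]]
wrist_force: [0.8, -0.0, -0.4]
finger_gap: 15.2
```

```bash
python3 - <<'E'
from h import *
s=read_state();print(s["position"],s["finger_gap"],s["wrist_force"])
i=camera("scene");crop(i,130,150,330,320,3.5,"pics/s3.png",1.6)
E
```

```text
[ 531.1401832  -342.78745487  275.66584668] 15.176192665420496 [ 0.7941359  -0.02397944 -0.37096374]
```

View pics/s3.png

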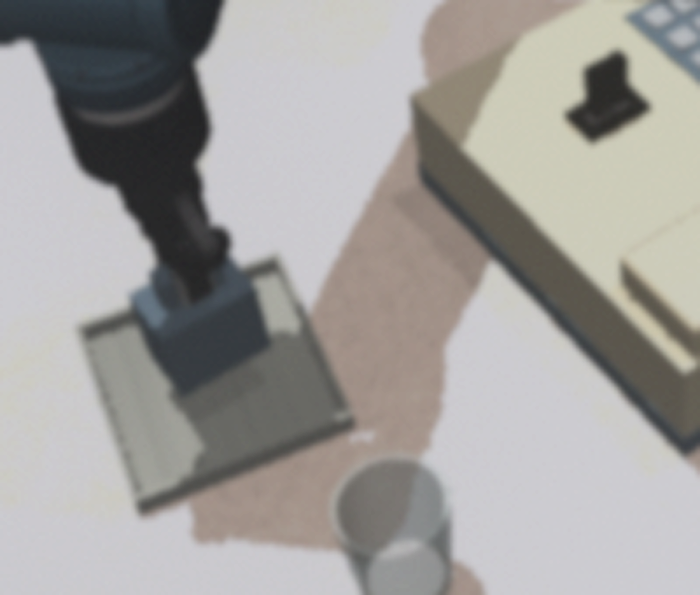

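The cover hangs above the middle of the tray, about 32 mm short of the floor. I'll lower it the rest of the way gently.

apply_moves([
  [1, 0, 0, 1, 0, 0, 0],
  [1, 0, 0, 2, 0, 0, 0],
  [1, 0, 0, 2.6, 0, 0, 0],
  [1, 0, 0, 3, 0, 0, 0],
  [1, 0, 0, 3.15, 0, 0, 0],
  [1, 0, 0, 3.25, 0, 0, 0],
  [1, 0, 0, 3.3, 0, 0, 0],
  [1, 0, 0, 3.3, 0, 0, 0],
  [1, 0, 0, 3.3, 0, 0, 0],
])

```text
time_s: 6.88
position: [531.1, -343.1, 243.2]
eef_rot: [[-0.054, 0.999, 0.0], [0.999, 0.054, -0.0], [-0.0, 0.0, -1.0]]
wrist_force: [-3.0, 2.5, 4.6]
finger_gap: 15.0
```

apply_moves([
  [0.6, 0, 0, 0, 0, 0, 0],
  [0.5, 0, 0, 0, 0, 0, 0],
  [0.3, 0, 0, 0, 0, 0, 0],
  [0, 0, 0, 0, 0, 0, 0],
  [0, 0, 0, 0, 0, 0, 0],
  [0, 0, 0, 0, 0, 0, 0],
  [0, 0, 0, 0, 0, 0, 0],
  [0, 0, 0, 0, 0, 0, 0],
])

```text
time_s: 7.55
position: [530.9, -343.0, 242.4]
eef_rot: [[-0.053, 0.999, 0.0], [0.999, 0.053, 0.0], [0.0, 0.0, -1.0]]
wrist_force: [-0.3, -0.7, 0.0]
finger_gap: 85.3
```

apply_moves([
  [0, 0, 0, -1, 0, 0, 0],
  [0, 0, 0, -3, 0, 0, 0],
  [0, 0, 0, -6, 0, 0, 0],
  [0, 0, 0, -9, 0, 0, 0],
  [0, 0, 0, -12, 0, 0, 0],
  [0, 0, 0, -15, 0, 0, 0],
  [0, 0, 0, -18, 0, 0, 0],
  [0, 0, 0, -20, 0, 0, 0],
  [0, 0, 0, -20, 0, 0, 0],
])

```text
time_s: 8.3
position: [531.4, -343.4, 450.0]
eef_rot: [[-0.053, 0.999, 0.008], [0.999, 0.054, -0.008], [-0.008, 0.008, -1.0]]
wrist_force: [-0.4, -0.6, 1.7]
finger_gap: 85.3
```

```bash
python3 - <<'E'
from h import *
s=read_state();print(s["position"],s["finger_gap"],s["wrist_force"])
i=camera("scene");crop(i,130,150,330,320,3.5,"pics/s4.png",1.6)
E
```

```text
[ 531.43437883 -343.35148567  449.95017701] 85.30086315923532 [-0.35534699 -0.59244417  1.65311061]
```

View pics/s4.png

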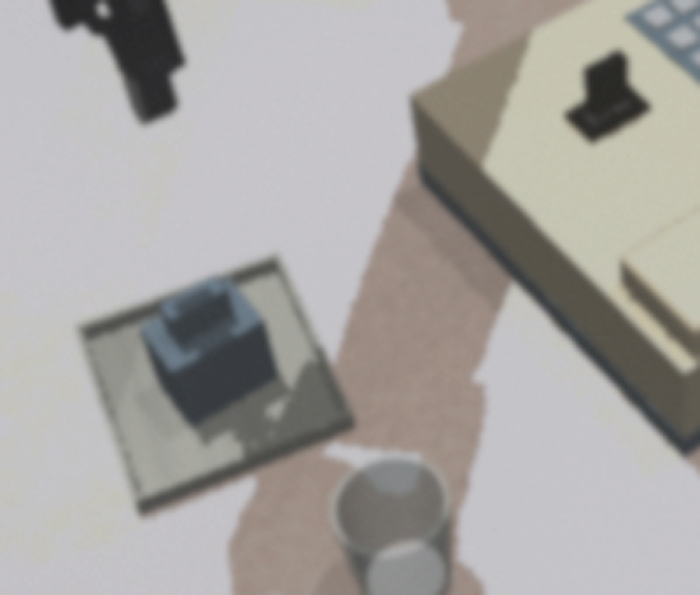

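The cover stands upright in the tray, released. Back over the well for a closer look at the filter.

apply_moves([
  [0, 3, 0.4, 0, 0, 0, 0],
  [0, 6, 0.7, 0, 0, 0, 0],
  [0, 9, 1.1, 0, 0, 0, 0],
  [0, 12, 1.4, 0, 0, 0, 0],
  [0, 15, 1.8, 0, 0, 0, 0],
  [0, 18, 2.2, 0, 0, 0, 0],
  [0, 21, 2.5, 0, 0, 0, 0],
  [0, 24, 2.9, 0, 0, 0, 0],
  [0, 27, 3.2, 0, 0, 0, 0],
  [0, 29.5, 3.5, 0, 0, 0, 0],
  [0, 29.5, 3.5, 0, 0, 0, 0],
  [0, 29.5, 3.5, 0, 0, 0, 0],
])

```text
time_s: 9.35
position: [549.8, -45.4, 441.0]
eef_rot: [[-0.056, 0.998, -0.002], [0.998, 0.056, 0.0], [0.001, -0.002, -1.0]]
wrist_force: [0.0, 0.1, 0.5]
finger_gap: 85.4
```

apply_moves([
  [0, 0, 0, 0, 0, 0, 0],
  [0, 0, 0, 0, 0, 0, 0],
])

```text
time_s: 9.52
position: [550.0, -47.4, 441.8]
eef_rot: [[-0.052, 0.999, -0.001], [0.999, 0.052, 0.0], [0.0, -0.001, -1.0]]
wrist_force: [0.1, -0.3, -0.5]
finger_gap: 85.3
```

```bash
python3 - <<'E'
from h import *
s=read_state();print(s["position"],s["eef_rot"])
m=camera_model("wrist");np.savez("w2.npz",**m);i=camera("wrist");cv2.imwrite("pics/w2.png",i)
crop(i,285,145,360,240,6.2,"pics/w2c.png",2.5)
E
```

```text
[550.02426079 -47.44444932 441.7618702 ] [[-5.21985820e-02  9.98636039e-01 -1.17016539e-03]
 [ 9.98636709e-01  5.21987529e-02  1.15918812e-04]
 [ 1.76841878e-04 -1.16251932e-03 -9.99999309e-01]]
```

View pics/w2c.png

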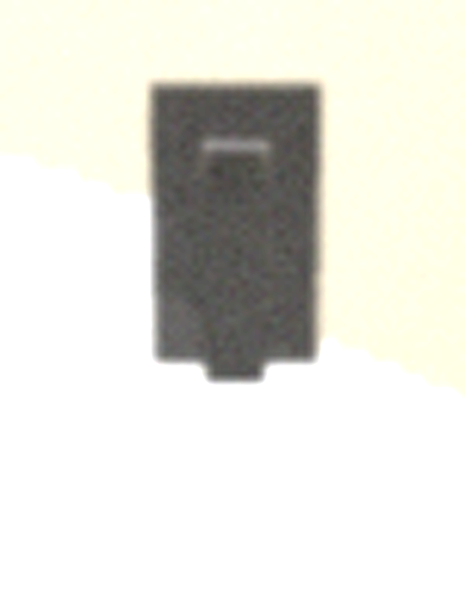

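```bash
python3 - <<'E'
from h import *
m=np.load("w2.npz");np.set_printoptions(precision=1,suppress=True)
k=6.2;f=lambda u,v:((u+.5)/k-.5+285,(v+.5)/k-.5+145)
P=np.array([onz(m,*f(*p),96) for p in [(150,85),(320,85),(317,359),(155,359)]]);print("collar",P,P.mean(0))
print("filter near top edge",[onz(m,*f(*p),139) for p in [(207,380),(264,380)]])
print("slot line",[onz(m,*f(*p),96) for p in [(204,146),(268,146)]])
E
```

```text
collar [[533.6 -23.   96. ]
 [562.9 -21.4  96. ]
 [565.7 -71.1  96. ]
 [536.4 -72.7  96. ]] [549.6 -47.   96. ]
filter near top edge [array([546. , -61.9, 139. ]), array([554.9, -61.4, 139. ])]
slot line [array([543.4, -33.2,  96. ]), array([554.6, -32.6,  96. ])]
```

The collar centres at (549.7, -47) and the filter agrees, so the tool is already aligned within about 0.5 mm. Descend and grip the head.

apply_moves([
  [0, 0, 0, 3, 0, 0, 0],
  [0, 0, 0, 6, 0, 0, 0],
  [0, 0, 0, 9, 0, 0, 0],
  [0, 0, 0, 12, 0, 0, 0],
  [0, 0, 0, 14, 0, 0, 0],
  [0, 0, 0, 15.5, 0, 0, 0],
  [0, 0, 0, 16.4, 0, 0, 0],
  [0, 0, 0, 16.4, 0, 0, 0],
  [0, 0, 0, 16.4, 0, 0, 0],
])

```text
time_s: 10.32
position: [550.3, -47.1, 278.7]
eef_rot: [[-0.053, 0.999, 0.0], [0.999, 0.053, -0.0], [-0.0, 0.0, -1.0]]
wrist_force: [-0.6, 0.1, 0.3]
finger_gap: 85.4
```

apply_moves([
  [1, 0, 0, 0, 0, 0, 0],
  [1, 0, 0, 0, 0, 0, 0],
  [1, 0, 0, 0, 0, 0, 0],
  [1, 0, 0, 0, 0, 0, 0],
  [1, 0, 0, 0, 0, 0, 0],
  [1, 0, 0, 0, 0, 0, 0],
  [1, 0, 0, 0, 0, 0, 0],
  [1, 0, 0, 0, 0, 0, 0],
  [1, 0, 0, 0, 0, 0, 0],
  [1, 0, 0, 0, 0, 0, 0],
], force=60)

```text
time_s: 11.15
position: [550.3, -46.6, 278.8]
eef_rot: [[-0.053, 0.999, 0.001], [0.999, 0.053, -0.0], [-0.0, 0.001, -1.0]]
wrist_force: [-0.3, -0.0, 1.1]
finger_gap: 9.3
```

apply_moves([
  [1, 0, 0, -0.3, 0, 0, 0],
  [1, 0, 0, -0.8, 0, 0, 0],
  [1, 0, 0, -1.5, 0, 0, 0],
  [1, 0, 0, -2.5, 0, 0, 0],
  [1, 0, 0, -3.5, 0, 0, 0],
  [1, 0, 0, -4.5, 0, 0, 0],
  [1, 0, 0, -5.5, 0, 0, 0],
  [1, 0, 0, -7, 0, 0, 0],
  [1, 0, 0, -8.5, 0, 0, 0],
  [1, 0, 0, -10, 0, 0, 0],
  [1, 0, 0, -10, 0, 0, 0],
  [1, 0, 0, -10, 0, 0, 0],
])

```text
time_s: 12.15
position: [550.3, -46.6, 379.8]
eef_rot: [[-0.053, 0.999, 0.003], [0.999, 0.053, -0.001], [-0.001, 0.002, -1.0]]
wrist_force: [-0.4, -0.5, -0.6]
finger_gap: 9.1
```

apply_moves([
  [1, 0, 0, -2, 0, 0, 0],
  [1, 0, 0, -4, 0, 0, 0],
  [1, 0, 0, -6, 0, 0, 0],
  [1, 0, 0, -8, 0, 0, 0],
  [1, 0, 0, -10, 0, 0, 0],
  [1, 0, 0, -10, 0, 0, 0],
])

```text
time_s: 12.65
position: [550.6, -46.7, 482.0]
eef_rot: [[-0.053, 0.999, 0.006], [0.999, 0.053, -0.002], [-0.002, 0.006, -1.0]]
wrist_force: [1.0, 0.3, 0.9]
finger_gap: 8.8
```

```bash
python3 - <<'E'
from h import *
s=read_state();print(s["position"],s["finger_gap"],s["wrist_force"],s["joint_pos"])
i=camera("scene");crop(i,130,50,430,320,2.2,"pics/s5.png",1.6)
E
```

```text
[550.55378155 -46.67371505 482.01959455] 8.777452590244685 [1.01652403 0.28778083 0.90712122] [-2.89795689e-01 -4.10159240e-02  1.72519478e+00 -4.03778911e-05
  1.45134961e+00 -3.43263118e-01]
```

View pics/s5.png

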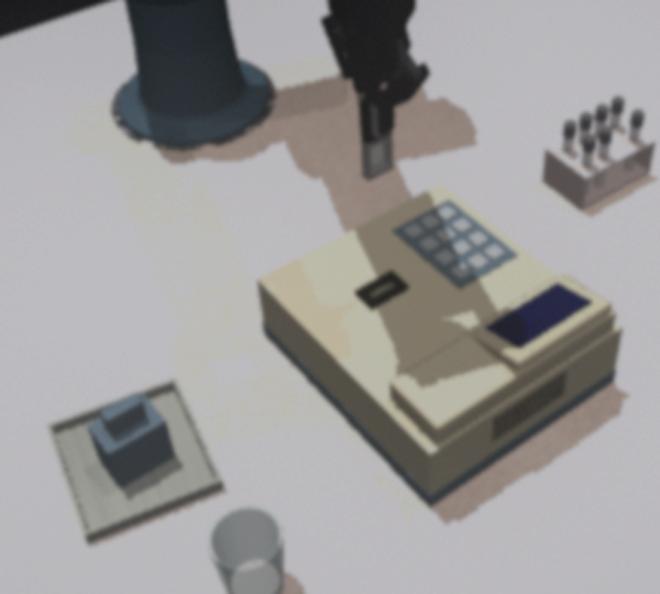

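The filter is clear of the well, with its glass below the pads at (376,158) in this crop. Tip it 55°, fingers forward, about tool x.

apply_moves([
  [1, 0, 0, 0, -3, 0, 0],
  [1, 0, 0, 0, -8, 0, 0],
  [1, 0, 0, 0, -13, 0, 0],
  [1, 0, 0, 0, -18, 0, 0],
  [1, 0, 0, 0, -23, 0, 0],
  [1, 0, 0, 0, -28, 0, 0],
  [1, 0, 0, 0, -33, 0, 0],
  [1, 0, 0, 0, -38, 0, 0],
  [1, 0, 0, 0, -43, 0, 0],
  [1, 0, 0, 0, -48, 0, 0],
  [1, 0, 0, 0, -53, 0, 0],
  [1, 0, 0, 0, -55, 0, 0],
])

```text
time_s: 13.7
position: [549.5, -46.5, 475.0]
eef_rot: [[-0.052, 0.574, 0.817], [0.999, 0.029, 0.044], [0.002, 0.818, -0.575]]
wrist_force: [0.2, 0.7, -0.5]
finger_gap: 9.0
```

apply_moves([
  [1, 0, 0, 0, 0, 0, 0],
  [1, 0, 0, 0, 0, 0, 0],
  [1, 0, 0, 0, 0, 0, 0],
  [1, 0, 0, 0, 0, 0, 0],
  [1, 0, 0, 0, 0, 0, 0],
  [1, 0, 0, 0, 0, 0, 0],
])

```text
time_s: 14.2
position: [550.2, -46.5, 478.4]
eef_rot: [[-0.053, 0.573, 0.818], [0.999, 0.031, 0.044], [-0.0, 0.819, -0.574]]
wrist_force: [-0.6, -0.6, -0.7]
finger_gap: 9.4
```

```bash
python3 - <<'E'
from h import *
s=read_state();print(s["position"],s["eef_rot"],s["finger_gap"],s["wrist_force"],s["joint_pos"],s["joint_velocities"])
p=s["position"]+s["eef_rot"][:,2]*182;S=camera_model("scene");print("mid expected",p,proj(S,p),proj(camera_model("top"),p))
i=camera("scene");crop(i,130,20,430,320,1.95,"pics/s6.png",1.6)
i=camera("wrist");crop(i,0,0,640,400,1.2,"pics/w6.png",1.6)
i=camera("top");crop(i,180,120,480,300,2.6,"pics/t6.png",1.6)
E
```

```text
[550.20197135 -46.5466515  478.4367343 ] [[-5.34782624e-02  5.72991142e-01  8.17814910e-01]
 [ 9.98569014e-01  3.07060463e-02  4.37842876e-02]
 [-2.38535199e-05  8.18986136e-01 -5.73813305e-01]] 9.363606100161428 [-0.56114857 -0.55302674 -0.72861919] [-0.33655342 -0.18171812  1.92271534  0.61888387  0.56661493 -0.77278626] [-0.00048614 -0.00188961 -0.00063144  0.00202075  0.00023652 -0.00084751]
mid expected [699.04428499 -38.57791115 374.00271279] (np.float64(349.3447497260514), np.float64(118.1626559247242)) (np.float64(333.33312687120394), np.float64(155.03091838466486))
```

View pics/s6.png

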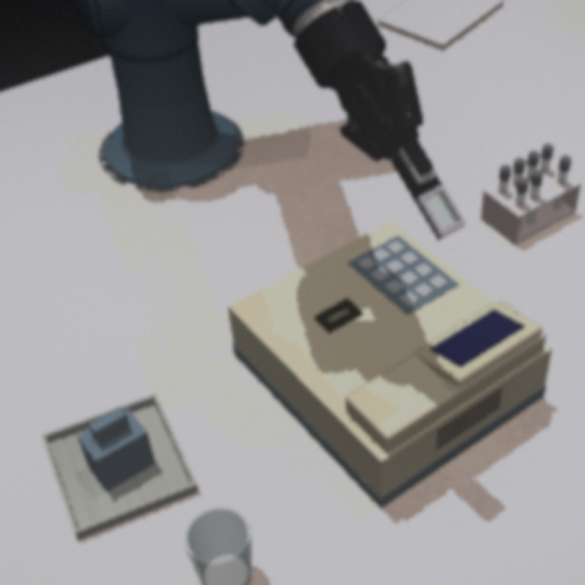

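View pics/w6.png

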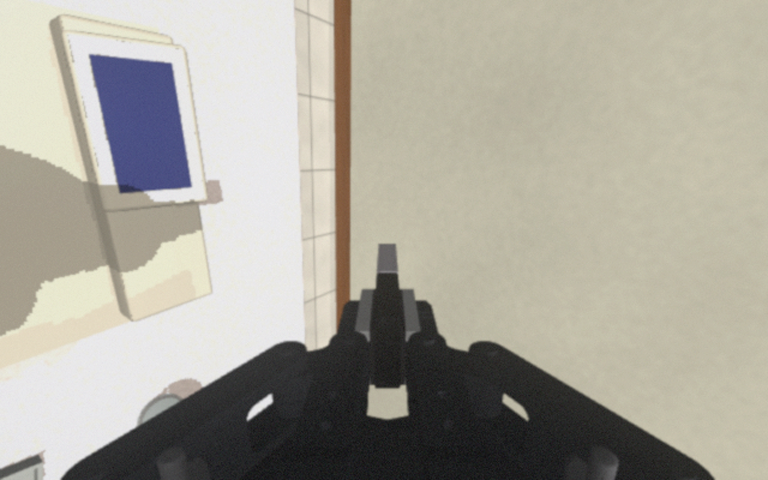

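View pics/t6.png

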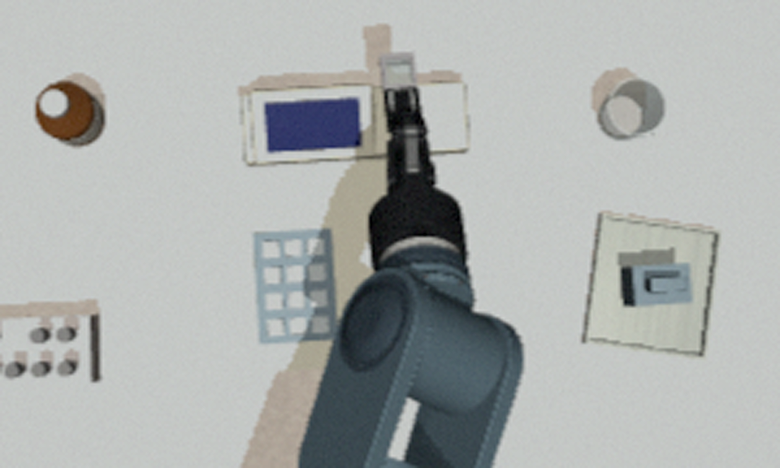

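The filter is straight in the jaws: the wrist view shows it in line with the fingers, and the glass shows at (440,208) in the scene crop and (398,70) in the top crop. The cover is upright in the tray, and the bottle and beaker look unmoved. Handing in.

```bash
python3 -c "
from cell import *
s=read_state();print(s['time_s'],s['position'],s['finger_gap']);print(job_done())"
```

```text
14.35 [550.15690164 -46.56064708 478.57073639] 9.4000311485482
the job is handed in; nothing more can be done
None
```

I lifted the cover off the well and stood it upright near the middle of the tray. I then drew the filter out and tipped it, and the arm is holding it still. The job was handed in at 14.4 s of the 56 s allowed; no verdict is reported.

**Filter:** It is tipped 55°, so a glass face's normal is 35° from vertical. Its middle is about 374 mm above the bench, worked out from the arm's pose and the grip depth. The finger gap is 9.4 mm on a 10 mm plate, wrist force is about 1 N and joint speeds are near zero. In the last wrist view the filter lies straight in the jaws.

**Cover, bottle and beaker:** In the last scene and top pictures the cover is upright in the tray. The bottle and beaker look unmoved; I checked these by eye and did not re-measure them.

**Disagreements:** The position estimates from different views agreed to about 2 mm. One colour-mask measurement of the cover failed and I did not use it.

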